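# Find the feed gap with the right drag using a feeler gauge

### The job

Take the red-handled feeler gauge out of its stand and find by feel which of the three gaps of the copier's paper-feed unit has the right fit: the blade goes in with a steady light drag, where another gap lets it drop in slack and another is too tight to enter. Leave the gauge standing in the right gap, pushed fully home until its handle sits flush on the unit, and let go. Never force it into the tight gap, and leave the other things on the desk alone.

Things in the scene. Friction and masses are not known exactly. Their poses are not given: they have to be found in the camera images.
- gauge: Feeler gauge, upright. Steel blade 5 mm thick (x), 20 wide (y), 55 long, its lowest 3 mm only 3 mm thick; above it a red handle block 14 (x) x 30 (y) x 45 mm tall. About 90 g. Origin: centre of the blade's lower end, z up to the handle (at z 55 to 100 mm). Grip the handle across its 14 mm (x). It starts in the stand, hanging by its handle.
- gauge_shoulder (a point): Centre of the underside of the gauge's handle, 55 mm above the blade's lower end; axes as the gauge.
- stand: Fixed black block 60 (x) x 52 (y) x 65 mm tall, slot 8 (x) x 26 mm (y) in its top, foot 85 x 75 mm. Origin: centre of its underside, z up. The gauge starts with its axes parallel to the stand's; lift it 60 mm or more to clear.
- feed_unit: Fixed grey paper-feed unit with a light top, 88 mm deep (x -34 to +54), 274 mm long (y), 80 mm tall. Origin: on its underside below the middle gap. Three slots 8 mm (x) x 26 mm (y) in a row along y open upward, right through to the desk. The -x wall of each is plain; in the +x wall is a sprung pad. Over 60 N between gauge and unit damages it.
- gap_blue (a point): Centre of the mouth of the gap beside the blue mark, on the unit's top, 80 mm above the desk, at y = -75 mm of the unit; axes as the unit. The mouth is bevelled to 11.6 mm (x) over its top 5 mm; the walls lie 4 mm either side of the centre. Each pad leaves 3.5 mm free at the -x wall; the blade pushes it back to +x and rests on the -x wall, its centre 1.5 mm to -x.
- gap_yellow (a point): The same for the middle gap, by the yellow mark, y = 0 of the unit. In every gap the blade's end meets the pad's 15 degree lead-in 20 to 34 mm below the mouth, then rubs on it until home at 55 mm. The pads look alike; which gap has which spring is drawn anew each time.
- gap_green (a point): The same for the gap by the green mark, y = +75 mm of the unit. Right gap: sliding drag 2 to 10 N, up to 16 N while the lead-in is passed (26 to 38 mm deep), all the way home; the gauge stays put on release. Slack gap: drag under 1 N. Tight gap: the push climbs past 18 N before 40 mm; going on wedges and jams it. The force sags a little when motion stops.
- spray: Blue spray bottle with a white trigger head, 72 mm across, 165 mm tall, a bystander. Origin: centre of its underside.
- stapler: Black stapler 140 x 34 x 41 mm, a bystander. Origin: centre of its underside.
- mug: White mug, 80 mm across, 90 mm tall, a bystander. Origin: centre of its underside.
Things that resemble listed ones, but are neither listed nor needed, are in the scene too. There is more than one size of the gauge; the job needs the smallest.

How it is judged (in metres and radians):
On the way, in this order (a step that is already met when the one before it is completed fails the run):
1. the gauge is drawn out of its stand (z of gauge in the frame of stand above 0.07 m), for 0.1 s.
2. the gauge is fully home in one of the gaps (((horizontal distance between gauge_shoulder and gap_blue below 0.007 m and z of gauge_shoulder in the frame of gap_blue between -0.004 and 0.003 m) or (horizontal distance between gauge_shoulder and gap_yellow below 0.007 m and z of gauge_shoulder in the frame of gap_yellow between -0.004 and 0.003 m) or (horizontal distance between gauge_shoulder and gap_green below 0.007 m and z of gauge_shoulder in the frame of gap_green between -0.004 and 0.003 m))), for 0.1 s.
At the end, for the whole second after the job is handed in: The gauge stands upright (within 7 degrees), at rest and released, in the gap whose pad grips it (3 to 30 N between gauge and unit; the slack gap gives only its weight), its handle's underside within 3 mm of the unit's top and 7 mm of that gap's centre (((horizontal distance between gauge_shoulder and gap_blue below 0.007 m and z of gauge_shoulder in the frame of gap_blue between -0.004 and 0.003 m) or (horizontal distance between gauge_shoulder and gap_yellow below 0.007 m and z of gauge_shoulder in the frame of gap_yellow between -0.004 and 0.003 m) or (horizontal distance between gauge_shoulder and gap_green below 0.007 m and z of gauge_shoulder in the frame of gap_green between -0.004 and 0.003 m)) and contact force between gauge and feed_unit between 3 and 30 N and angle between gauge's own z axis and vertical below 0.12 rad and linear speed of gauge below 0.02 m/s and contact force between the fingers and gauge below 0.1 N); the robot touches nothing.
It fails at once if the gauge is pressed on the feed unit with more than 60 N (contact force between gauge and feed_unit above 60 N).
It fails at once if a bystander is shoved by more than 30 mm or tipped (distance of any of spray, stapler, mug from where it was at the start of the episode above 0.03 m or angle between any of spray, stapler, mug's own z axis and vertical above 0.3 rad).
It also fails if it takes over 72 s, if anything falls off the work surface, if the arm or the gripper's body presses on something with over 40 N, if the wrist force passes 120 N, or if a joint passes its speed limit or range.

### The arm

A 6-joint arm with a two-finger parallel gripper is mounted at the origin on the work surface. World frame = base frame: x ahead of the robot, y to its left, z up, the work surface at z = 0. Lengths are in mm, angles in rad, forces in N, time in s.
With the tool pointing down it reaches from about 300 to 825 mm from the base axis. Payload 5.4 kg.
Tool frame: the origin (TCP) lies at the very end of the fingers, on their centre line; the grasp point (between the pads) lies 19 mm behind it; z points along the fingers, y is the line along which they close (so a half turn about z gives the same grasp; the last joint's range is limited). The gripper opens to 92 mm and grips with 3 to 60 N. Pads are 20 mm wide; open, the fingers measure 128 mm over their backs; the gripper's body (75 mm by 189 mm) begins 69 mm behind the grasp point.
Start: joints at [0.956, 0.158, 1.597, -0, 1.386, -0.21], TCP at [226.463, 528.508, 214.601] pointing down, gripper open.
Joint ranges: [-2.91, 2.91], [-0.94, 2.29], [0.18, 2.7], [-1.29, 4.43], [0.17, 2.64], [-3, 3]. Speed limits (rad/s): [2.57, 2.57, 3.14, 3.14, 3.14, 3.14].

### API

Orientations are given as a unit quaternion [w, x, y, z].
In Python, from bench import env, vision, job gives the robot as it stands.
- The arm moves only by the shell command python3 -m creep 'ROWS' [FORCE]. ROWS is JSON, a list of rows, each a list of 5 numbers: the opening, from -1 (shut) to 1 (fully open), so that 0 is half open, then the shift along the tool's x, y, z in cm, then the turn about the tool's z in rad. In form: [[hand, tx, ty, tz, roll], ...]. A call has 1 to 20 rows; each row is the pose to reach, as a shift and turn from the pose commanded when the call began, along the tool's axes at that moment; what a row does not reach only later rows make up. A row lasts 1/10 s, in which the tool goes at most 50 mm and 8.59 degrees, less where a joint would pass 70% of its speed; a pose out of reach is approached as far as the arm can. A call with a gripper value outside its range is refused whole. The fingers move at their own pace and stop on an object; FORCE is the grip in N (left out, the last holds). Time passes only in rows, so rows that repeat a pose let the fingers close. It gives the time, the measured TCP pose, the force, the opening and the grip force at its end, in the units of the state.
- env.observe(): the state, without advancing time (a new reading comes with each control period).
- vision.get_image(name): name is "scene" or "top" or "wrist"; returns (picture, depth): 420x560x3 uint8, blue, green, red; 420x560 float32, mm along the optical axis (not along the pixel's ray), 0 where there is no reading.
- vision.get_calibration(name): a dict with "K" (3x3 intrinsics, pixels), "R" (3x3) and "t" (3): a world point X has camera coordinates R X + t. Camera axes: x right, y down, z forward; pixel columns grow to the right and rows downward; lengths in mm; the calibration is good to about 2 mm. A picture is of the moment at which its call begins: read the wrist's pose just before it. get_calibration takes no time and is no camera call; for the wrist camera it gives the pose at the moment of the call.
- job.hand_in(): hands the job in; it is judged then, once.
The state is a dict: "clock": time; "q": joint angles; "joint_velocities": joint speeds; "joint_torque": joint torques, N m; "tcp_pos": TCP position; "eef_rot": TCP orientation; "contact_force": force on the tool from outside, world axes, zero at the start; "torque": the same for the moment, N m; "gripper_width": finger opening in mm; "grasp_force": force on a finger pad.
Only numpy, scipy, OpenCV 4.12 (cv2) and the standard library are available. Lean on these libraries where they do the work, as an engineer would, in place of code of your own. Each camera call takes 0.05 s, during which the arm holds its last target. There are 200 camera calls.

## Working session

There is one attempt and no reset: what is moved stays moved. The work goes in short steps, Python scripts to look and compute and a shell command to move; the robot and the scene stay as the last step left them, time stands still between calls to the robot, and variables do not carry over. Pictures are saved under pics/ and viewed, at most 10 in all, crops included, and the job is handed in when it is done.

```bash
ls; mkdir -p pics; python3 - <<'E'
from bench import env, vision
import cv2, numpy as np
s=env.observe(); print({k:np.round(v,3).tolist() for k,v in s.items()})
for n in("scene","top"):
    p,d=vision.get_image(n); cv2.imwrite(f"pics/{n}0.png",p); np.save(f"pics/{n}0.npy",d)
    print(n,{k:np.round(v,2).tolist() for k,v in vision.get_calibration(n).items()})
E
```

```text
pics
{'clock': 0.0, 'q': [0.956, 0.159, 1.598, -0.0, 1.386, -0.21], 'joint_velocities': [-0.001, -0.0, 0.001, 0.0, -0.001, -0.001], 'joint_torque': [-0.0, -38.555, -32.212, 0.07, 0.038, -0.0], 'tcp_pos': [226.09, 527.995, 213.618], 'eef_rot': [-0.0, 0.201, 0.98, -0.001], 'contact_force': [-0.21, -0.741, 0.926], 'torque': [-0.014, -0.015, -0.019], 'grasp_force': 0.0, 'gripper_width': 92.163}
scene {'K': [[493.76, 0.0, 278.95], [0.0, 493.76, 201.63], [0.0, 0.0, 1.0]], 'R': [[-0.41, 0.91, -0.01], [0.65, 0.29, -0.7], [-0.64, -0.3, -0.71]], 't': [275.13, -359.9, 1361.55]}
top {'K': [[542.68, 0.0, 276.16], [0.0, 542.68, 209.56], [0.0, 0.0, 1.0]], 'R': [[0.0, -1.0, 0.0], [-0.98, -0.0, -0.2], [0.2, -0.0, -0.98]], 't': [-6.42, 628.23, 1114.39]}
```

View pics/scene0.png

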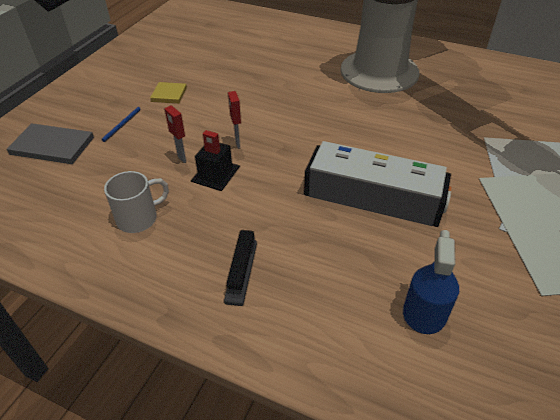

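View pics/top0.png

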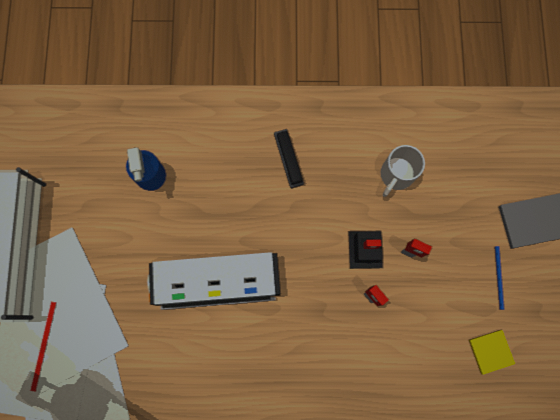

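The candidates for the red-handled gauge are the one in the stand at top (373,244), scene (211,140), and two larger free-standing ones at top (418,248) and (377,296). The red pen at (45,345) isn't one. I choose the one hanging in the black stand. Slots are at top (178,286), (214,283) and (250,280).

```bash
cat > h.py <<'E'
from bench import env, vision
import cv2, numpy as np
def cloud(d,c):
    v,u=np.mgrid[:d.shape[0],:d.shape[1]]
    k=np.stack([(u-c["K"][0][2])/c["K"][0][0]*d,(v-c["K"][1][2])/c["K"][1][1]*d,d],-1)
    return (k-np.array(c["t"]))@np.array(c["R"])
def proj(u,v,z,c):
    R,t=np.array(c["R"]),np.array(c["t"]); r=R.T@np.linalg.inv(c["K"])@[u,v,1]; o=-R.T@t
    return o+r*(z-o[2])/r[2]
def rect(P,m):
    r=cv2.minAreaRect(P[m][:,:2].astype(np.float32)); return [np.round(x,1) for x in r]
def red(p):
    b,g,r=[p[...,i].astype(int) for i in range(3)]; return (r>90)&(g<70)&(b<70)
E
python3 - <<'E'
from h import *
p=cv2.imread("pics/top0.png");d=np.load("pics/top0.npy");c=vision.get_calibration("top")
P=cloud(d,c);z=P[...,2]
v,u=np.mgrid[:420,:560]
box=lambda a,b,e,f:(u>a)&(u<b)&(v>e)&(v<f)&(d>0)
mu=box(130,300,235,320)
print("unit top",rect(P,mu&(abs(z-80)<6)), np.median(z[mu&(abs(z-80)<6)]))
print("stand top",rect(P,box(340,390,225,275)&(abs(z-65)<6)&~red(p)),"foot",rect(P,box(340,390,225,275)&(z>2)))
for n,b in(("g",(360,386,234,254)),("r1",(400,436,230,265)),("r2",(360,395,280,310))):
    m=box(*b)&red(p); zz=z[m]; t=m&(z>zz.max()-6); print(n,m.sum(),zz.max(),rect(P,t),P[t].mean(0).round(1))
g=cv2.cvtColor(p,6)
for (a,b) in((178,286),(214,283),(250,280)):
    w=g[b-7:b+6,a-11:a+12].astype(float); w=np.clip(90-w,0,None); 
    vv,uu=np.mgrid[b-7:b+6,a-11:a+12]; U,V=(uu*w).sum()/w.sum(),(vv*w).sum()/w.sum(); print("slot",U.round(1),V.round(1),proj(U,V,80,c).round(1))
cv2.imwrite("pics/crop1.png",np.vstack([cv2.resize(p[220:310,340:440],None,fx=5,fy=4),cv2.resize(p[250:310,140:290],(500,200))]))
E
```

```text
unit top [array([480.2, 120.8]), array([ 88.4, 261.1]), np.float64(4.8)] 80.50793884137346
stand top [array([ 550.2, -205.6]), array([59.2, 52.8]), np.float64(0.9)] foot [array([ 548.8, -205.4]), array([111. , 109.6]), np.float64(89.7)]
g 90 116.4505989370338 [array([ 549.6, -205.5]), array([11.1, 28.4]), np.float64(1.5)] [ 549.6 -205.   112.6]
r1 187 139.6526486540781 [array([ 540.1, -296.5]), array([38. , 18.1]), np.float64(63.5)] [ 540.4 -295.6  135.3]
r2 200 139.39856359536512 [array([ 443. , -207.5]), array([39.2, 17.6]), np.float64(39.8)] [ 442.6 -207.7  135.4]
slot 177.9 285.5 [463.2 199.   80. ]
slot 213.9 282.6 [469.4 124.4  80. ]
slot 249.6 279.7 [475.6  50.3  80. ]
```

View pics/crop1.png

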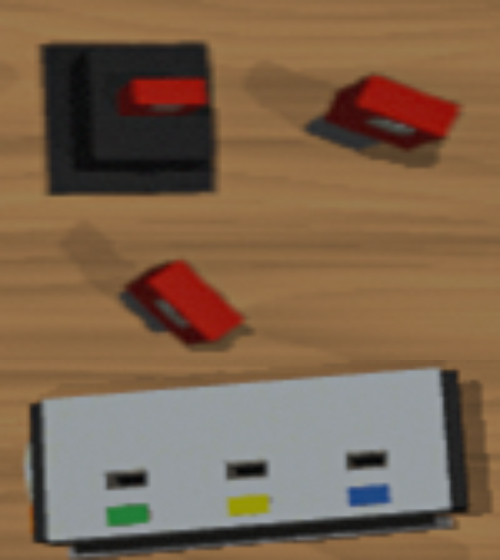

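The crop confirms it: the smallest handle (about 11x28 mm on top, z about 110) is in the stand, and the two others are larger (18x39 mm, tops at z 137). Working out the first transfer.

```bash
cat >> h.py <<'E'
from scipy.spatial.transform import Rotation as Ro
def togo(x,y,z,yaw):
    "rows (cm, rad) from the measured pose to the target; yaw = world angle of tool y, rad"
    s=env.observe(); q=np.array(s["eef_rot"]); M=Ro.from_quat(q[[1,2,3,0]]).as_matrix()
    d=M.T@(np.array([x,y,z])-s["tcp_pos"])/10; a=np.arctan2(M[1,1],M[0,1])
    print("tcp",np.round(s["tcp_pos"],2),"yaw",a.round(4),"tilt",M[:2,2].round(4),"F",np.round(s["contact_force"],2),"w",round(s["gripper_width"],2),"t",s["clock"]); print("shift cm",d.round(3),"roll",(a-yaw).round(4))
E
python3 -c "
from h import *
togo(549.6,-205.5,190,.02)"
```

```text
tcp [226.13 528.06 213.72] yaw 1.166 tilt [-0.001  -0.0014] F [-0.1  -0.07  0.16] w 92.24 t 0.1
shift cm [-58.623 -54.684   2.442] roll 1.146
```

```bash
python3 -m creep '[[-0.2,-10,-9,0.4,0.2],[-0.2,-20,-18,0.8,0.4],[-0.2,-58.6,-54.7,2.4,1.146],[-0.2,-58.6,-54.7,2.4,1.146],[-0.2,-58.6,-54.7,2.4,1.146],[-0.2,-58.6,-54.7,2.4,1.146],[-0.2,-58.6,-54.7,2.4,1.146],[-0.2,-58.6,-54.7,2.4,1.146],[-0.2,-58.6,-54.7,2.4,1.146],[-0.2,-58.6,-54.7,2.4,1.146],[-0.2,-58.6,-54.7,2.4,1.146],[-0.2,-58.6,-54.7,2.4,1.146],[-0.2,-58.6,-54.7,2.4,1.146],[-0.2,-58.6,-54.7,2.4,1.146],[-0.2,-58.6,-54.7,2.4,1.146],[-0.2,-58.6,-54.7,2.4,1.146],[-0.2,-58.6,-54.7,2.4,1.146],[-0.2,-58.6,-54.7,2.4,1.146],[-0.2,-58.6,-54.7,2.4,1.146],[-0.2,-58.6,-54.7,2.4,1.146]]' 30
python3 - <<'E'
from h import *
togo(549.6,-205.5,72,.02)
c=vision.get_calibration("wrist");p,d=vision.get_image("wrist");cv2.imwrite("pics/w1.png",p)
P=cloud(d,c);z=P[...,2];m=red(p)&(d>0)&(z>100)&(z<122); print(m.sum(),z[m].max() if m.any() else None)
n,l,st,ce=cv2.connectedComponentsWithStats(m.astype(np.uint8))
for i in range(1,n):
    if st[i,4]>100: k=l==i; print(rect(P,k),np.median(P[k],0).round(1),ce[i].round(0),st[i,4])
E
```

```text
clock: 2.1
tcp_pos: [549.4, -203.6, 190.8]
eef_rot: [-0.0, 0.699, 0.715, 0.0]
contact_force: [0.2, -0.5, -0.3]
gripper_width: 36.8
grasp_force: 0.0
tcp [ 549.42 -203.6   190.81] yaw 0.0216 tilt [0.     0.0001] F [ 0.22 -0.5  -0.3 ] w 36.75 t 2.1
shift cm [-0.192  0.014 11.881] roll 0.0016
594 121.33142397439457
[array([ 552.7, -203.8]), array([13.2, 29.5]), np.float64(1.3)] [ 552.6 -203.5  110. ] [286. 218.] 589
```

View pics/w1.png

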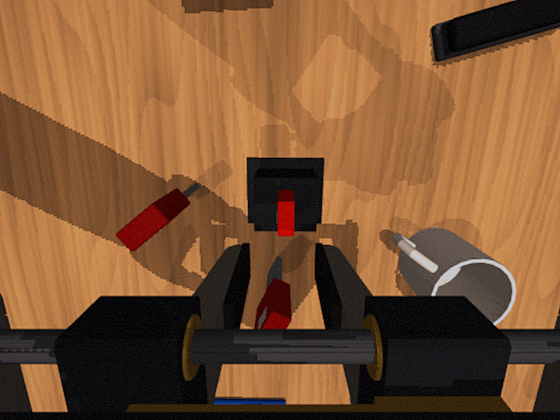

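The wrist view shows the gauge handle at (286,218), centred between the open fingers (at 240 and 325). The larger ones at (155,220) and (275,305) are clear of the descent.

```bash
python3 -m creep '[[-0.2,-0.1,0.15,2,0],[-0.2,-0.1,0.15,4,0],[-0.2,-0.1,0.15,6,0],[-0.2,-0.1,0.15,8,0],[-0.2,-0.1,0.15,10,0],[-0.2,-0.1,0.15,11,0],[-0.2,-0.1,0.15,11.8,0],[-0.2,-0.1,0.15,11.8,0]]'
python3 - <<'E'
from h import *
togo(551,-204,72,.02)
E
```

```text
clock: 2.95
tcp_pos: [550.8, -205.4, 72.1]
eef_rot: [-0.001, 0.7, 0.714, -0.0]
contact_force: [-0.9, -0.6, 0.6]
gripper_width: 36.6
grasp_force: 0.0
tcp [ 550.84 -205.44   72.13] yaw 0.0205 tilt [-0.0009  0.0006] F [-0.89 -0.62  0.64] w 36.64 t 2.95
shift cm [0.143 0.019 0.013] roll 0.0005
```

```bash
python3 -m creep '[[-1,0.1,0,0,0],[-1,0.1,0,0,0],[-1,0.1,0,0,0],[-1,0.1,0,0,0],[-1,0.1,0,0,0],[-1,0.1,0,0,0]]' 30
```

```text
clock: 3.55
tcp_pos: [551.8, -205.4, 73.5]
eef_rot: [0.001, 0.7, 0.714, 0.0]
contact_force: [0.5, 0.9, 4.5]
gripper_width: 13.7
grasp_force: 30.0
```

```bash
python3 -m creep '[[-1,0,0,-1,0],[-1,0,0,-3,0],[-1,0,0,-5,0],[-1,0,0,-7,0],[-1,0,0,-9,0],[-1,0,0,-11,0],[-1,0,0,-12,0],[-1,0,0,-12,0],[-1,0,0,-12,0]]'
python3 - <<'E'
from h import *
togo(469.4,124.4,192,.083)
# gauge handle in top & scene
c=vision.get_calibration("top");p,d=vision.get_image("top");cv2.imwrite("pics/t2.png",p)
p,d=vision.get_image("scene");cv2.imwrite("pics/s2.png",cv2.resize(p[60:210,130:330],None,fx=4,fy=4))
E
```

```text
clock: 4.45
tcp_pos: [550.6, -204.8, 191.7]
eef_rot: [-0.001, 0.7, 0.714, -0.0]
contact_force: [0.1, 0.1, -1.2]
gripper_width: 13.6
grasp_force: 30.0
tcp [ 550.64 -204.79  191.68] yaw 0.02 tilt [-0.0014  0.0007] F [ 0.09  0.06 -1.22] w 13.65 t 4.45
shift cm [ 3.3075e+01 -7.4650e+00  2.0000e-03] roll -0.063
```

View pics/s2.png

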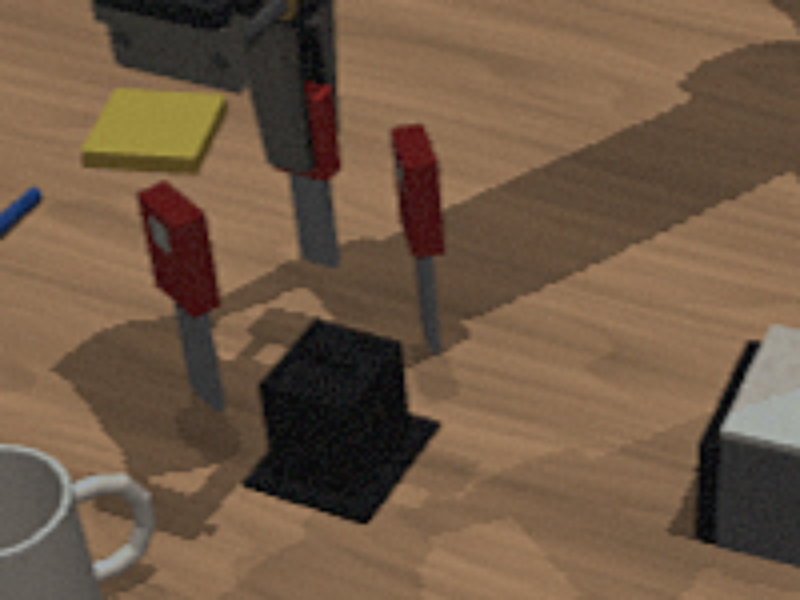

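The gauge hangs upright in the fingers, blade clear of the stand, and both larger gauges are still standing. Going above the blue gap, then a close look with the wrist camera.

```bash
python3 -m creep '[[-1,1.5,-0.4,0,0],[-1,4.5,-1.2,0,0],[-1,8.5,-2.3,0,-0.02],[-1,12.5,-3.4,0,-0.04],[-1,16.5,-4.5,0,-0.063],[-1,20.5,-5.6,0,-0.063],[-1,23.5,-6.4,0,-0.063],[-1,25.2,-6.8,0,-0.063],[-1,25.65,-6.89,0,-0.063],[-1,25.65,-6.89,0,-0.063],[-1,25.65,-6.89,0,-0.063]]'
python3 - <<'E'
from h import *
togo(476.6,50.3,192,.083)
c=vision.get_calibration("wrist");p,d=vision.get_image("wrist");cv2.imwrite("pics/w2.png",p)
P=cloud(d,c);z=P[...,2];g=cv2.cvtColor(p,6)
m=(abs(z-80)<5)&(g>110)&(d>0); print("top",m.sum(),rect(P,m),np.median(z[m]))
k=cv2.morphologyEx(m.astype(np.uint8),cv2.MORPH_CLOSE,np.ones((35,35)))
n,l,st,ce=cv2.connectedComponentsWithStats(((g<80)&(k>0)).astype(np.uint8))
for i in range(1,n):
    if st[i,4]>60: print(ce[i].round(1),st[i].tolist(),proj(*ce[i],80,c).round(1))
E
```

```text
clock: 5.65
tcp_pos: [477.2, 49.5, 192.4]
eef_rot: [0.0, 0.677, 0.736, -0.0]
contact_force: [-0.2, -0.9, -0.7]
gripper_width: 13.7
grasp_force: 30.0
tcp [477.16  49.52 192.42] yaw 0.0826 tilt [-0.0002 -0.0003] F [-0.23 -0.91 -0.66] w 13.74 t 5.65
shift cm [ 0.083 -0.05   0.042] roll -0.0004
top 22859 [array([483.4, 109. ]), array([ 88.4, 212.6]), np.float64(4.8)] 80.02547660844252
[282.7  17.7] [276, 0, 14, 37, 451] [465.  201.5  80. ]
[254.3  31.1] [248, 25, 15, 13, 155] [443.6 190.4  80. ]
[282.9 118.6] [277, 104, 13, 31, 344] [471.4 126.5  80. ]
[258.2 205.5] [251, 192, 15, 28, 364] [455.6  49.7  80. ]
[282.3 221.7] [269, 192, 27, 50, 667] [478.6  36.3  80. ]
```

View pics/w2.png

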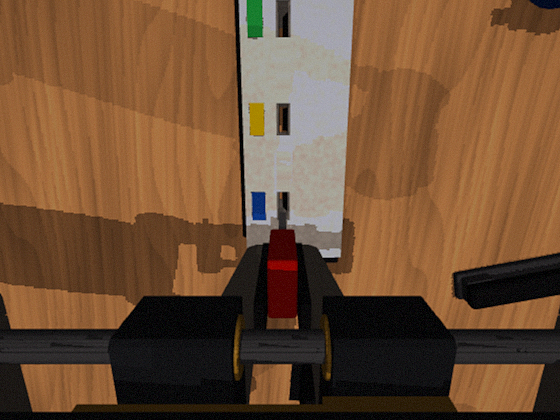

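The wrist view shows the gaps at (283,17), (283,119) and (283,203), with the held handle at u of about 283, so it's lined up in x. Using the held handle to remove the camera bias.

```bash
python3 - <<'E'
from h import *
togo(476.7-1.3,50.5,192,.083)
c=vision.get_calibration("wrist");p,d=vision.get_image("wrist")
P=cloud(d,c);z=P[...,2];m=red(p)&(d>0)
print(m.sum(),np.percentile(z[m],[1,50,99]).round(1)); t=m&(z>np.percentile(z[m],99)-10); print("handle top",rect(P,t),P[t].mean(0).round(1))
v,u=np.mgrid[:420,:560]; g=cv2.cvtColor(p,6)
# front face of handle + blade: points nearest +y
b=(u>260)&(u<305)&(v>195)&(v<320)&(d>0)&(z>100)&(z<185)
for lo in(110,125,135,145,160,175):
    k=b&(abs(z-lo)<5); print(lo,k.sum(),P[k].mean(0).round(1) if k.any() else "", np.percentile(P[k][:,0],[3,97]).round(1) if k.any() else "")
for row in (112,118,124): print(row,g[row,270:297].tolist())
E
```

```text
tcp [477.29  49.29 192.46] yaw 0.082 tilt [-0.0002 -0.0002] F [ 0.84 -0.25 -0.89] w 13.96 t 5.7
shift cm [ 0.136 -0.178  0.046] roll -0.001
12925 [-1.600e+00  1.000e-01  2.927e+02]
handle top [array([467.4,  73.1]), array([89.7, 15.3]), np.float64(5.1)] [471.2  72.1 303.3]
110 0  
125 0  
135 16 [476.6  60.8 136.8] [474.9 478.5]
145 33 [476.8  60.7 145.3] [474.2 479.1]
160 37 [476.6  60.6 159.9] [474.3 478.9]
175 7 [476.9  60.7 170.6] [475.2 478.7]
112 [160, 163, 159, 166, 171, 156, 113, 72, 42, 42, 59, 58, 43, 0, 5, 0, 0, 41, 79, 119, 154, 168, 168, 165, 167, 165, 165]
118 [163, 157, 161, 158, 162, 156, 118, 84, 64, 37, 58, 62, 42, 0, 1, 2, 0, 49, 83, 105, 155, 175, 169, 165, 167, 167, 165]
124 [162, 166, 163, 166, 169, 163, 126, 70, 59, 58, 83, 77, 43, 0, 0, 3, 1, 43, 82, 109, 156, 173, 166, 167, 170, 164, 171]
```

```bash
python3 -m creep '[[-1,0.12,-0.14,1,0],[-1,0.12,-0.14,2,0],[-1,0.12,-0.14,3,0],[-1,0.12,-0.14,4,0],[-1,0.12,-0.14,4.6,0],[-1,0.12,-0.14,5,0],[-1,0.12,-0.14,5.2,0],[-1,0.12,-0.14,5.3,0],[-1,0.12,-0.14,5.4,0],[-1,0.12,-0.14,5.4,0]]'
```

```text
clock: 6.75
tcp_pos: [475.8, 51.1, 138.8]
eef_rot: [0.0, 0.677, 0.736, 0.0]
contact_force: [-0.2, -0.3, -1.0]
gripper_width: 14.1
grasp_force: 30.0
```

```bash
python3 -m creep '[[-1,0,0,0.2,0],[-1,0,0,0.4,0],[-1,0,0,0.6,0],[-1,0,0,0.8,0],[-1,0,0,1.0,0],[-1,0,0,1.2,0],[-1,0,0,1.2,0]]'; python3 -m creep '[[-1,0,-0.05,0,0],[-1,0,-0.05,0,0]]';python3 -m creep '[[-1,0,-0.05,0,0],[-1,0,-0.05,0,0]]';python3 -m creep '[[-1,0,-0.05,0,0],[-1,0,-0.05,0,0]]'
```

```text
clock: 7.45
tcp_pos: [476.0, 51.1, 126.4]
eef_rot: [0.0, 0.677, 0.736, 0.0]
contact_force: [3.5, -0.1, -3.5]
gripper_width: 14.1
grasp_force: 30.0
clock: 7.65
tcp_pos: [475.9, 51.1, 126.6]
eef_rot: [0.001, 0.677, 0.736, 0.001]
contact_force: [5.6, 0.3, -4.4]
gripper_width: 14.0
grasp_force: 30.0
clock: 7.85
tcp_pos: [475.8, 51.1, 126.8]
eef_rot: [0.001, 0.677, 0.736, 0.001]
contact_force: [6.2, -0.6, -5.3]
gripper_width: 13.7
grasp_force: 30.0
clock: 8.05
tcp_pos: [475.7, 51.0, 126.8]
eef_rot: [0.001, 0.677, 0.736, 0.002]
contact_force: [6.5, 0.5, -5.7]
gripper_width: 13.4
grasp_force: 30.0
```

```bash
python3 -m creep '[[-1,0,0.2,0,0],[-1,0,0.2,0,0]]';python3 -m creep '[[-1,0,0.1,0,0],[-1,0,0.1,0,0]]';python3 -m creep '[[-1,0,0.1,0,0],[-1,0,0.1,0,0]]'; python3 -m creep '[[-1,0,0.1,0,0],[-1,0,0.1,0,0]]'
```

```text
clock: 8.25
tcp_pos: [476.1, 51.1, 126.7]
eef_rot: [-0.0, 0.677, 0.736, -0.0]
contact_force: [1.9, -0.4, -0.6]
gripper_width: 14.0
grasp_force: 30.0
clock: 8.45
tcp_pos: [476.3, 51.3, 126.2]
eef_rot: [-0.001, 0.677, 0.736, -0.001]
contact_force: [-0.1, 0.6, -1.3]
gripper_width: 13.6
grasp_force: 30.0
clock: 8.65
tcp_pos: [477.8, 51.3, 126.4]
eef_rot: [-0.0, 0.677, 0.736, -0.0]
contact_force: [0.4, -0.2, -0.7]
gripper_width: 13.9
grasp_force: 30.0
clock: 8.85
tcp_pos: [479.1, 51.4, 126.6]
eef_rot: [-0.0, 0.677, 0.736, -0.0]
contact_force: [0.2, -0.6, -1.1]
gripper_width: 14.0
grasp_force: 30.0
```

The -x wall is at TCP x of about 476.5. Back to just off it, then pressing down in short steps.

```bash
c="python3 -m creep"; f(){ grep -E "tcp|contact"; }
python3 -m creep '[[-1,0,-0.23,0,0],[-1,0,-0.23,0.2,0],[-1,0,-0.23,0.4,0],[-1,0,-0.23,0.6,0]]' | f; python3 -m creep '[[-1,0,0,0.1,0],[-1,0,0,0.2,0],[-1,0,0,0.3,0]]'|f;python3 -m creep '[[-1,0,0,0.1,0],[-1,0,0,0.2,0],[-1,0,0,0.3,0]]'|f;python3 -m creep '[[-1,0,0,0.1,0],[-1,0,0,0.2,0]]'|f
```

```text
tcp_pos: [476.7, 51.2, 120.3]
contact_force: [0.5, -0.2, -0.7]
tcp_pos: [476.9, 51.2, 117.5]
contact_force: [0.6, -0.1, -1.6]
tcp_pos: [476.9, 51.2, 114.6]
contact_force: [0.1, -0.2, -1.6]
tcp_pos: [476.9, 51.2, 112.5]
contact_force: [0.1, -0.0, -1.4]
```

```bash
f(){ grep -E "tcp|contact"; }
python3 -m creep '[[-1,0,0,0.1,0],[-1,0,0,0.2,0],[-1,0,0,0.3,0]]' | f; python3 -m creep '[[-1,0,0,0.1,0],[-1,0,0,0.2,0],[-1,0,0,0.3,0]]'|f;python3 -m creep '[[-1,0,0,0.1,0],[-1,0,0,0.2,0],[-1,0,0,0.3,0]]'|f;python3 -m creep '[[-1,0,0,0.15,0],[-1,0,0,0.3,0],[-1,0,0,0.45,0]]'|f
```

```text
tcp_pos: [476.8, 51.2, 109.5]
contact_force: [-0.2, -0.6, -0.9]
tcp_pos: [476.9, 51.2, 106.5]
contact_force: [-0.4, 0.4, -0.9]
tcp_pos: [476.9, 51.2, 103.5]
contact_force: [-0.6, 0.1, -2.1]
tcp_pos: [476.9, 51.2, 99.0]
contact_force: [-0.9, -0.8, -1.2]
```

Blue lets the blade drop in with no drag down to 43 mm, so it's the slack gap. Withdraw and try yellow, 75 mm along tool x.

```bash
f(){ grep -E "tcp|contact"; }
python3 -m creep '[[-1,0,0,-1,0],[-1,0,0,-2,0],[-1,0,0,-3,0],[-1,0,0,-4,0],[-1,0,0,-5,0],[-1,0,0,-5.6,0],[-1,0,0,-5.6,0],[-1,2.5,0,-5.6,0],[-1,5,0,-5.6,0],[-1,7,0,-5.6,0],[-1,7.5,0,-5.6,0],[-1,7.5,0,-5.6,0],[-1,7.5,0,-5.6,0]]' |f
python3 -m creep '[[-1,0,0,0.5,0],[-1,0,0,1.0,0],[-1,0,0,1.5,0],[-1,0,0,1.7,0],[-1,0,0,1.7,0]]'|f;python3 -c "
from h import *
togo(470.6,125.9,126,.083)"
```

```text
tcp_pos: [470.6, 125.3, 154.9]
contact_force: [0.8, 0.6, -1.4]
tcp_pos: [470.3, 125.8, 137.5]
contact_force: [0.5, -0.3, -1.6]
tcp [470.26 125.82 137.5 ] yaw 0.0828 tilt [-0.0011 -0.    ] F [ 0.52 -0.33 -1.55] w 13.57 t 13.05
shift cm [0.005 0.036 1.15 ] roll -0.0002
```

```bash
f(){ grep -E "tcp|contact"; }
python3 -m creep '[[-1,0,0,0.3,0],[-1,0,0,0.6,0],[-1,0,0,0.9,0],[-1,0,0,1.2,0],[-1,0,0,1.5,0],[-1,0,0,1.5,0]]' |f
python3 -m creep '[[-1,0,0,0.1,0],[-1,0,0,0.2,0]]'|f;python3 -m creep '[[-1,0,0,0.1,0],[-1,0,0,0.2,0]]'|f;python3 -m creep '[[-1,0,0,0.1,0],[-1,0,0,0.15,0]]'|f
```

```text
tcp_pos: [470.2, 125.9, 122.5]
contact_force: [0.1, -0.6, -1.3]
tcp_pos: [470.8, 126.0, 121.2]
contact_force: [-0.5, -0.5, -0.9]
tcp_pos: [470.7, 125.9, 119.1]
contact_force: [0.7, 0.6, -0.9]
tcp_pos: [470.6, 126.0, 117.5]
contact_force: [-0.3, -0.9, -1.3]
```

```bash
f(){ grep -E "tcp|contact"; }
python3 -m creep '[[-1,0,0,0.1,0],[-1,0,0,0.15,0]]'|f;python3 -m creep '[[-1,0,0,0.1,0],[-1,0,0,0.15,0]]'|f;python3 -m creep '[[-1,0,0,0.1,0],[-1,0,0,0.15,0]]'|f
```

```text
tcp_pos: [470.6, 125.9, 116.0]
contact_force: [-0.5, -0.0, -1.6]
tcp_pos: [470.6, 125.9, 114.5]
contact_force: [-1.2, 0.6, -1.3]
tcp_pos: [470.4, 125.9, 113.0]
contact_force: [-0.9, -1.5, 0.0]
```

```bash
f(){ grep -E "tcp|contact"; }
python3 -m creep '[[-1,0,0,0.1,0],[-1,0,0,0.15,0]]'|f;python3 -m creep '[[-1,0,0,0.1,0],[-1,0,0,0.15,0]]'|f
```

```text
tcp_pos: [470.3, 125.9, 111.5]
contact_force: [-2.3, -1.0, 1.8]
tcp_pos: [470.2, 125.9, 110.2]
contact_force: [-4.4, -1.0, 4.8]
```

```bash
f(){ grep -E "tcp|contact"; }
python3 -m creep '[[-1,0,0,0.05,0],[-1,0,0,0.1,0]]'|f
```

```text
tcp_pos: [470.2, 126.0, 109.7]
contact_force: [-6.0, -0.3, 10.0]
```

```bash
f(){ grep -E "tcp|contact"; }
python3 -m creep '[[-1,0,0,0.05,0],[-1,0,0,0.1,0]]'|f
```

```text
tcp_pos: [470.3, 126.0, 109.2]
contact_force: [-7.4, -0.5, 13.3]
```

```bash
f(){ grep -E "tcp|contact"; }
python3 -m creep '[[-1,0,0,0.05,0],[-1,0,0,0.08,0]]'|f
```

```text
tcp_pos: [470.3, 126.0, 108.9]
contact_force: [-9.0, -0.1, 16.4]
```

The yellow push reaches about 17 N at 33 mm deep and is still climbing, so it looks like the tight gap. I'll stop, back out and try green.

```bash
f(){ grep -E "tcp|contact|width"; }
python3 -m creep '[[-1,0,0,-0.3,0],[-1,0,0,-0.8,0],[-1,0,0,-1.5,0],[-1,0,0,-2.5,0],[-1,0,0,-3.5,0],[-1,0,0,-4.5,0],[-1,0,0,-4.8,0],[-1,0,0,-4.8,0],[-1,2.5,0.02,-4.8,0],[-1,5,0.02,-4.8,0],[-1,7,0.02,-4.8,0],[-1,7.5,0.02,-4.8,0],[-1,7.5,0.02,-4.8,0],[-1,7.5,0.02,-4.8,0]]' |f
python3 - <<'E'
from h import *
togo(464.3,200.6,126,.083)
c=vision.get_calibration("wrist");p,d=vision.get_image("wrist")
P=cloud(d,c);z=P[...,2];v,u=np.mgrid[:420,:560]
T=np.array(env.observe()["tcp_pos"])
b=(u>260)&(u<305)&(v>195)&(v<320)&(d>0)&(z>T[2]-60)&(z<T[2]-10); Q=P[b]; print(b.sum(),Q.mean(0).round(1)-T.round(1),np.polyfit(Q[:,2],Q[:,0],1),Q[:,2].min(),"tcp",T.round(1))
E
```

```text
tcp_pos: [464.6, 200.0, 155.0]
contact_force: [0.2, -0.3, -0.5]
gripper_width: 13.7
tcp [464.56 199.98 155.  ] yaw 0.0827 tilt [-0.0005 -0.0006] F [ 0.22 -0.27 -0.55] w 13.72 t 17.25
shift cm [ 0.065 -0.019  2.9  ] roll -0.0003
128 [ -0.8  11.5 -38.7] [-2.58784337e-03  4.64228566e+02] 96.42250918860016 tcp [464.7 199.9 155.1]
```

```bash
f(){ grep -E "tcp|contact"; }
python3 -m creep '[[-1,0.05,0,0.5,0],[-1,0.05,0,1.0,0],[-1,0.05,0,1.5,0],[-1,0.05,0,1.7,0],[-1,0.05,0,1.7,0]]'|f
python3 -m creep '[[-1,0,0,0.3,0],[-1,0,0,0.6,0],[-1,0,0,0.9,0],[-1,0,0,1.2,0],[-1,0,0,1.2,0]]' |f
python3 -m creep '[[-1,0,0,0.2,0],[-1,0,0,0.4,0],[-1,0,0,0.5,0]]'|f;python3 -m creep '[[-1,0,0,0.1,0],[-1,0,0,0.3,0]]'|f;python3 -m creep '[[-1,0,0,0.1,0],[-1,0,0,0.2,0]]'|f
```

```text
tcp_pos: [464.2, 201.1, 137.7]
contact_force: [0.0, -0.2, -1.0]
tcp_pos: [464.2, 201.2, 125.7]
contact_force: [-0.3, -0.4, -1.1]
tcp_pos: [464.5, 201.2, 121.1]
contact_force: [-0.4, 1.3, -1.1]
tcp_pos: [464.8, 201.2, 118.4]
contact_force: [-0.4, -0.9, -0.9]
tcp_pos: [464.6, 201.2, 116.2]
contact_force: [-0.2, 0.6, -1.7]
```

```bash
f(){ grep -E "tcp|contact"; }
python3 -m creep '[[-1,0,0,0.1,0],[-1,0,0,0.2,0]]'|f;python3 -m creep '[[-1,0,0,0.1,0],[-1,0,0,0.15,0]]'|f;python3 -m creep '[[-1,0,0,0.1,0],[-1,0,0,0.15,0]]'|f;python3 -m creep '[[-1,0,0,0.1,0],[-1,0,0,0.15,0]]'|f
```

```text
tcp_pos: [464.4, 201.2, 114.3]
contact_force: [-1.0, -0.2, -0.1]
tcp_pos: [464.2, 201.2, 112.7]
contact_force: [-2.6, -0.9, 1.5]
tcp_pos: [464.0, 201.2, 111.2]
contact_force: [-3.4, 0.6, 3.2]
tcp_pos: [463.9, 201.2, 110.0]
contact_force: [-5.6, -0.2, 7.0]
```

```bash
f(){ grep -E "tcp|contact"; }
python3 -m creep '[[-1,0,0,0.05,0],[-1,0,0,0.1,0]]'|f;python3 -m creep '[[-1,0,0,0.05,0],[-1,0,0,0.1,0]]'|f
```

```text
tcp_pos: [463.9, 201.3, 109.1]
contact_force: [-6.0, -1.3, 7.8]
tcp_pos: [463.9, 201.3, 108.1]
contact_force: [-7.3, -1.8, 6.1]
```

```bash
f(){ grep -E "tcp|contact"; }
python3 -m creep '[[-1,0,0,0.1,0],[-1,0,0,0.2,0]]'|f;python3 -m creep '[[-1,0,0,0.1,0],[-1,0,0,0.2,0]]'|f;python3 -m creep '[[-1,0,0,0.1,0],[-1,0,0,0.2,0]]'|f
```

```text
tcp_pos: [463.9, 201.3, 106.2]
contact_force: [-6.7, -0.2, 7.3]
tcp_pos: [463.9, 201.2, 103.8]
contact_force: [-5.1, -0.2, 6.4]
tcp_pos: [463.9, 201.2, 101.8]
contact_force: [-5.3, -0.4, 5.4]
```

Green shows a steady drag of about 6 to 7 N past the lead-in, so it's the right gap. Pushing home.

```bash
f(){ grep -E "tcp|contact"; }
python3 -m creep '[[-1,0,0,0.15,0],[-1,0,0,0.3,0],[-1,0,0,0.45,0],[-1,0,0,0.6,0]]'|f;python3 -m creep '[[-1,0,0,0.1,0],[-1,0,0,0.2,0],[-1,0,0,0.3,0],[-1,0,0,0.4,0],[-1,0,0,0.5,0]]'|f;python3 -m creep '[[-1,0,0,0.1,0],[-1,0,0,0.2,0]]'|f
```

```text
tcp_pos: [463.9, 201.2, 95.8]
contact_force: [-6.1, 0.3, 5.1]
tcp_pos: [463.9, 201.2, 90.8]
contact_force: [-5.8, 0.7, 4.5]
tcp_pos: [463.9, 201.2, 88.8]
contact_force: [-4.9, 0.3, 5.0]
```

```bash
f(){ grep -E "tcp|contact"; }
python3 -m creep '[[-1,0,0,0.05,0],[-1,0,0,0.1,0]]'|f;python3 -c "
from h import *
togo(464.3,201.2,87,.083)"
```

```text
tcp_pos: [463.9, 201.2, 88.4]
contact_force: [-7.8, -0.8, 12.2]
tcp [463.91 201.22  88.4 ] yaw 0.0832 tilt [-0.002  -0.0003] F [-7.77 -0.79 12.21] w 13.76 t 22.1
shift cm [-0.006  0.039  0.14 ] roll 0.0002
```

```bash
f(){ grep -E "tcp|contact"; }
python3 -m creep '[[-1,0,0,0.03,0],[-1,0,0,0.05,0]]'|f
python3 - <<'E'
from h import *
p,d=vision.get_image("scene"); cv2.imwrite("pics/s3.png",cv2.resize(p[110:230,350:500],None,fx=5,fy=5))
E
```

```text
tcp_pos: [463.9, 201.2, 88.4]
contact_force: [-9.2, -2.2, 13.8]
```

View pics/s3.png

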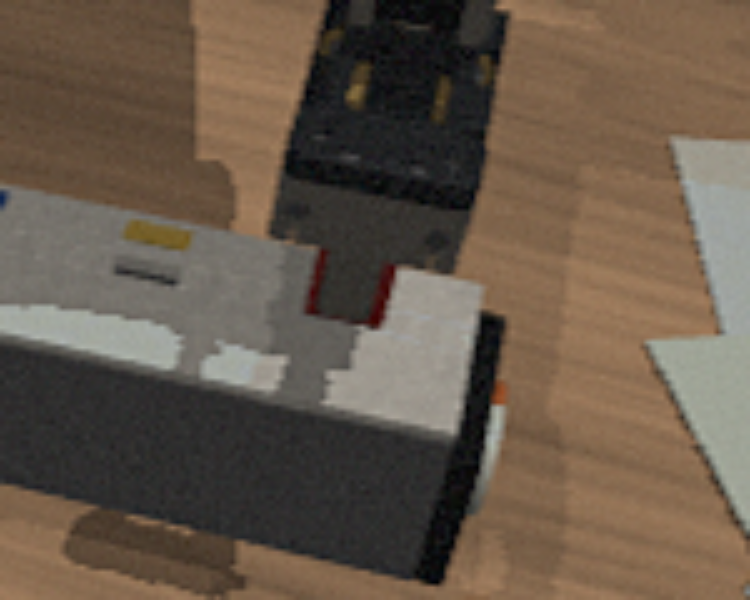

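The handle at (350,290) sits flush on the unit by the green mark, and TCP z stalls at 88.4 as the force rises. Letting go and rising clear.

```bash
f(){ grep -E "tcp|contact|width|grasp|clock"; }
python3 -m creep '[[-1,0,-0.05,-0.08,0],[-1,0,-0.05,-0.08,0],[-0.3,0,-0.05,-0.08,0],[-0.3,0,-0.05,-0.08,0],[-0.3,0,-0.05,-0.08,0],[-0.3,0,-0.05,-0.08,0],[-0.3,0,-0.05,-0.08,0]]'|f
python3 -m creep '[[-0.3,0,0,-1,0],[-0.3,0,0,-3,0],[-0.3,0,0,-5,0],[-0.3,0,0,-8,0],[-0.3,0,0,-11,0],[-0.3,0,0,-14,0],[-0.3,0,0,-14,0],[-0.3,0,0,-14,0],[-0.3,0,0,-14,0],[-0.3,0,0,-14,0]]'|f
python3 - <<'E'
from h import *
c=vision.get_calibration("top");p,d=vision.get_image("top");P=cloud(d,c);z=P[...,2]
v,u=np.mgrid[:420,:560];m=red(p)&(u>150)&(u<210)&(v>260)&(v<300);print(m.sum(),P[m].mean(0) if m.any() else "")
c=vision.get_calibration("wrist");w,d=vision.get_image("wrist");P=cloud(d,c);z=P[...,2];m=red(w)&(z>90)&(z<140); t=m&(z>118); print("wrist handle",np.percentile(z[m],[5,50,95]).round(1),rect(P,t))
s,_=vision.get_image("scene"); cv2.imwrite("pics/s4.png",np.hstack([cv2.resize(s[110:230,350:500],(400,320)),cv2.resize(w[140:420,105:455],(400,320))]))
E
```

```text
clock: 23.05
tcp_pos: [464.3, 201.2, 88.1]
contact_force: [0.0, 0.9, 0.0]
gripper_width: 32.4
grasp_force: 0.0
clock: 24.05
tcp_pos: [463.2, 201.0, 226.6]
contact_force: [0.4, -1.0, 0.3]
gripper_width: 32.3
grasp_force: 0.0
83 [460.82417941 195.04636738 148.69334423]
wrist handle [123.9 124.9 126.1] [array([463.7, 202.3]), array([12.4, 29.8]), np.float64(5.1)]
```

View pics/s4.png

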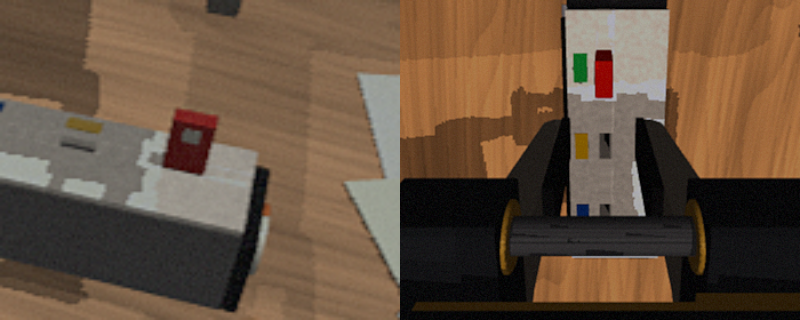

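The gauge stands upright and flush beside the green mark (handle top at z 125 = 80 + 45), released and with the gripper clear.

```bash
python3 -c "
from bench import job
print(job.hand_in())"
```

```text
the job is handed in; nothing more can be done
None
```

The gauge stands released and fully home in the green gap, where it drags a steady 6–7 N; blue was slack, and I backed out of yellow as too tight at about 17 N. The job is handed in at about 24 s; no verdict came back.

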